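# Slide the wear plate out over the ledge for the micrometer

### The arm

A 6-joint arm with a two-finger parallel gripper is mounted at the origin on the work surface. World frame = base frame: x ahead of the robot, y to its left, z up, the work surface at z = 0. Lengths are in m, angles in rad, forces in N, time in s.
With the tool pointing down it reaches from about 0.4 to 0.925 m from the base axis. Payload 3.4 kg.
Tool frame: the origin (TCP) lies midway between the tips of the shut fingers; the grasp point (between the pads) lies 19 mm behind it; z points along the fingers, y is the line along which they close (so a half turn about z gives the same grasp; the last joint's range is limited). The gripper opens to 85 mm and grips with 20 to 120 N. Pads are 22 mm wide; open, the fingers measure 114 mm over their backs; the gripper's body (76 mm by 85 mm) begins 54 mm behind the grasp point. The pads swing forward as they close: fully open they stand 13 mm farther back than shut.
Start: joints at [-1.417, 0.307, 1.506, -0, 1.328, -0.073], TCP at [0.129, -0.56, 0.231] pointing down, gripper open.
Joint ranges: [-3.12, 3.12], [-1.05, 2.28], [0.14, 2.33], [-1.42, 4.57], [0.1, 2.73], [-2.68, 2.68]. Speed limits (rad/s): [2.57, 2.57, 3.14, 3.14, 3.14, 3.14].

### API

Orientations are given as a rotation vector (axis times angle).
In Python, from rig import sensors, viewer, ticket, finder gives the robot as it stands.
- The arm moves only by the tool carry_out, never from a script. Its argument "series" is a list of rows, each a list of 4 numbers: the shift along the tool's x, y, z in units of 50 mm (1.0 is 50 mm), then the turn about the tool's z in units of 8 degrees (1.0 is 8 degrees). A call has 1 to 10 rows; each row is the pose to reach, as a shift and turn from the pose commanded when the call began, along the tool's axes at that moment; what a row does not reach only later rows make up. A row lasts 1/10 s, in which the tool goes at most 50 mm and 8.59 degrees, less where a joint would pass 70% of its speed; a pose out of reach is approached as far as the arm can. A call with a gripper value outside its range is refused whole. "gripper" is the finger opening in mm, from 0 to 85.4, set as the call begins (left out, the last holds). The fingers move at their own pace and stop on an object; "squeeze" is the grip in N (left out, the last holds). Time passes only in rows, so rows that repeat a pose let the fingers close. It gives the time, the measured TCP pose, the force, the opening and the grip force at its end, in the units of the state.
- sensors.read_state(): the state, without advancing time (a new reading comes with each control period).
- viewer.capture(name): name is "scene" or "top" or "wrist"; returns a dict with "color" (420x560x3 uint8, red, green, blue), "camera_matrix" (3x3 intrinsics, pixels), "rvec" (rotation vector, rad) and "tvec" (3), from world to camera coordinates, as OpenCV has them. Camera axes: x right, y down, z forward; pixel columns grow to the right and rows downward; lengths in m; the calibration is good to about 2 mm. The wrist camera is an equidistant fisheye: a pixel r from the principal point sees the ray r / f radians off the axis. A picture is of the moment at which its call begins. There is no depth.
- ticket.job_done(): hands the job in; it is judged then, once.
Trained networks look in a picture, given as the dict that the camera call returned (one of the last four; its "shot" number tells which), for a name from the list of things; names that differ only in an ending like _2 or _b are one class to them, and where a whole thing is asked for, a point or a joint stands for the part that bears it (a point fixed in the world has none). Each returns a list of dicts, best first, with "score" (0 to 1); they miss things now and then, are a little off and sometimes report something else, mostly with a low value. They report only what shows in the picture. A call takes as long as a camera call. They do not tell look-alikes from the thing itself.
- finder.boxes_of(picture, query): "centre" ([column, row] in pixels, amid what is visible of it).
The state is a dict: "time_s": time; "q": joint angles; "joint_velocities": joint speeds; "effort": joint torques, N m; "position": TCP position; "tool_rot": TCP orientation; "ft_force": force on the tool from outside, world axes, zero at the start; "wrist_torque": the same for the moment, N m; "width": finger opening in m; "grip_force": force on a finger pad.
Only numpy, scipy, OpenCV 4.12 (cv2) and the standard library are available. Lean on these libraries where they do the work, as an engineer would, in place of code of your own. Each camera call takes 0.05 s, during which the arm holds its last target. There are 200 camera calls.

### The job

The bronze wear plate lies askew on the ledge of the mould half, and its end has to stick out so that the micrometer can reach over it: with the fingertips, push it flat up against the side of the mould block and along the ledge, until about a third of its length overhangs the end of the ledge on the side where the micrometer stand is, still lying flat and square against the block. Only push it: never lift it or let it drop. Leave everything else on the bench where it is and take the hand clear at the end.

Things in the scene. Friction and masses are not known exactly. Their poses are not given: they have to be found in the camera images.
- wear_plate: flat bronze wear plate with dark graphite plugs, 120 mm long (its y), 38 wide (its x), 8 thick, about 0.3 kg, loose, on the ledge, turned up to 0.2 rad from the mould's y axis, its nearest corner 1 to 16 mm off the block; slides under a few newtons, tips off once over half its length overhangs. Origin: centre of its underside
- mould: steel mould half on the bench, fixed. Origin: centre of its underside; x away from the robot, y to its left along the ledge, yaw up to 0.2 rad. Clamping plate 300 (x) x 340 (y) x 30 mm high, on it a centred block 180 (x) x 340 (y) x 36 mm (top z = 66 mm). The ledge is the plate's flat flange on the far side: x = 90 mm (the block's upright side) to 150 mm, y = -170 to 170 mm, z = 30 mm
- ledge_end_left (a point): the +y end of the ledge: on its top, 30 mm above the bench, at the end edge, midway across its 60 mm width (30 mm from the block's side). The ledge holds only the wear plate and is open at both ends and along its outer (+x) edge, where it drops to the bench; the robot reaches it over the block
- ledge_end_right (a point): the -y end of the ledge: on its top, at the end edge, midway across its width
- micrometer: outside micrometer with its U-shaped frame clamped in a stand on a grey cast base 100 x 75 mm, 125 mm tall over all and 165 mm long (x), loose; it stands on the bench 110 to 140 mm off one end of the ledge, left or right, and so tells which end. Origin: centre of the base's underside. Not to be moved
- stone_tray: grey open plastic tray of polishing stones, 160 x 90 x 42 mm, on the bench off the other end of the ledge. Origin: centre of its underside. Not to be moved
- slip_stone: brown bar-shaped polishing stone, 120 (its y) x 22 x 14 mm, lying on top of the mould block. Origin: centre of its underside. Not to be moved
- guide_bush: flanged bronze guide bush, 50 mm in diameter and 44 mm tall, standing on the bench beyond the ledge. Origin: centre of its underside. Not to be moved
- hex_key: L-shaped hex key, 8 mm thick, 114 x 40 mm, lying on the bench beyond the ledge. Origin: near the middle of its long arm, on its underside. Not to be moved
- oil_bottle: white oil bottle, 54 mm in diameter, 150 mm tall, standing at the far right of the bench. Origin: centre of its underside. Not to be moved
- lifting_eye: steel lifting eye bolt, 65 mm tall, standing on its 40 mm collar at the far left of the bench. Origin: centre of its underside. Not to be moved
Things that resemble listed ones, but are neither listed nor needed, are in the scene too. Of the things that look like the wear_plate, the smallest one is meant.

How it is judged:
By the outcome, as a careful person would: the job done as asked, in the order asked, and still so for the second after the job is handed in, with the robot touching nothing.
It also fails if it takes over 51 s, if anything falls off the work surface, if the arm or the gripper's body presses on something with over 40 N, if the wrist force passes 120 N, or if a joint passes its speed limit or range.

## Working session

There is one attempt and no reset: what is moved stays moved. The work goes in short steps, Python scripts to look and compute and a tool call to move; the robot and the scene stay as the last step left them, time stands still between calls to the robot, and variables do not carry over. Pictures are saved under pics/ and viewed, at most 10 in all, crops included, and the job is handed in when it is done.

Besides the shell and the picture viewer there is one more tool, called after ">>>" as name(argument=value, ...) on one line, values as JSON. carry_out: Moves the arm, as the interface text tells. Its arguments: {"type":"object","properties":{"series":{"type":"array","items":{"type":"array","items":{"type":"number"}}},"gripper":{"type":"number"},"squeeze":{"type":"number"}},"required":["series"]}

```bash
ls; mkdir -p pics; cat > h.py <<'E'
import numpy as np, cv2
from rig import sensors, viewer, ticket, finder
def save(p,n): cv2.imwrite(f'pics/{n}.png',p['color'][:,:,::-1])
def ray(p,uv,z):
    K=np.array(p['camera_matrix']);R=cv2.Rodrigues(np.array(p['rvec'],float))[0];t=np.array(p['tvec'],float).ravel()
    d=R.T@np.linalg.solve(K,[uv[0],uv[1],1]);c=-R.T@t
    return c+d*(z-c[2])/d[2]
def proj(p,X):
    return cv2.projectPoints(np.array(X,float).reshape(-1,1,3),np.array(p['rvec'],float),np.array(p['tvec'],float),np.array(p['camera_matrix']),None)[0].reshape(-1,2)
E
python3 - <<'E'
from h import *
a=viewer.capture('top');b=viewer.capture('scene');save(a,'top');save(b,'scene')
im=np.vstack([a['color'],b['color']]) 
for n in ['wear_plate','micrometer','mould','stone_tray','slip_stone','guide_bush','hex_key','oil_bottle','lifting_eye']:
    print(n,[(np.round(d['centre']),round(d['score'],2),ray(a,d['centre'],.03).round(3)) for d in finder.boxes_of(a,n)][:3])
print(sensors.read_state()['time_s'])
E
```

```text
pics
wear_plate [(array([174., 294.]), 0.8, array([0.272, 0.297, 0.03 ])), (array([432., 280.]), 0.74, array([ 0.306, -0.404,  0.03 ])), (array([299., 204.]), 0.58, array([ 0.515, -0.045,  0.03 ]))]
micrometer [(array([423., 202.]), 0.67, array([ 0.518, -0.383,  0.03 ]))]
mould [(array([299., 246.]), 0.75, array([ 0.399, -0.044,  0.03 ])), (array([423., 204.]), 0.53, array([ 0.512, -0.385,  0.03 ]))]
stone_tray [(array([166., 218.]), 0.84, array([0.479, 0.319, 0.03 ])), (array([425., 201.]), 0.38, array([ 0.521, -0.391,  0.03 ]))]
slip_stone [(array([296., 258.]), 0.65, array([ 0.366, -0.034,  0.03 ]))]
guide_bush [(array([326., 159.]), 0.71, array([ 0.64 , -0.118,  0.03 ])), (array([299., 249.]), 0.68, array([ 0.391, -0.043,  0.03 ]))]
hex_key [(array([246., 164.]), 0.72, array([0.627, 0.103, 0.03 ]))]
oil_bottle [(array([384., 129.]), 0.94, array([ 0.723, -0.281,  0.03 ])), (array([244., 162.]), 0.65, array([0.63 , 0.107, 0.03 ]))]
lifting_eye [(array([192., 136.]), 0.52, array([0.706, 0.251, 0.03 ]))]
0.55
```

View pics/top.png

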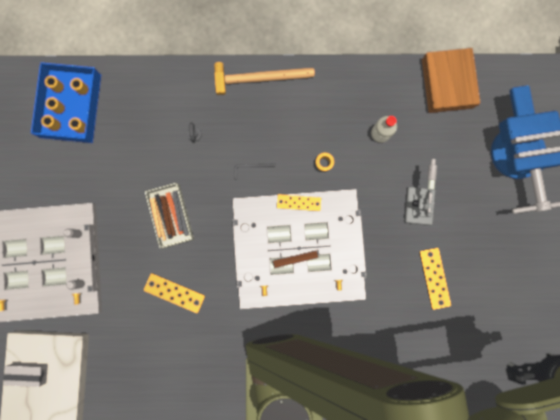

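View pics/scene.png

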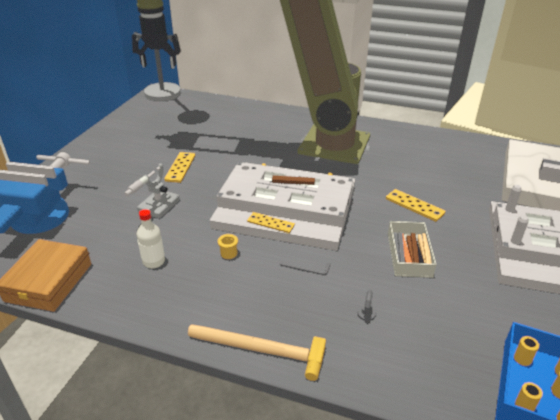

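The plate-like things are at (174,294), (432,280) and (299,204) in the top view. The one at (299,204) is on the ledge and the smallest, so it fits. The micrometer at (423,202) is off the right (-y) end. I'll confirm with a crop.

```bash
python3 - <<'E'
import cv2,numpy as np
a=cv2.imread('pics/top.png')[180:320,225:375];b=cv2.imread('pics/scene.png')[155:255,205:365]
a=cv2.resize(a,(600,560),interpolation=cv2.INTER_CUBIC)
cv2.imwrite('pics/c1.png',a)
b=cv2.resize(b,(800,500),interpolation=cv2.INTER_CUBIC);cv2.imwrite('pics/c2.png',b)
E
```

```text
(no output)
```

View pics/c1.png

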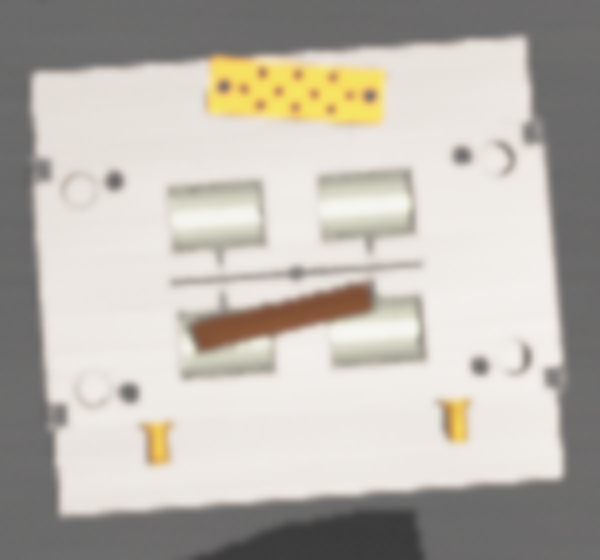

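View pics/c2.png

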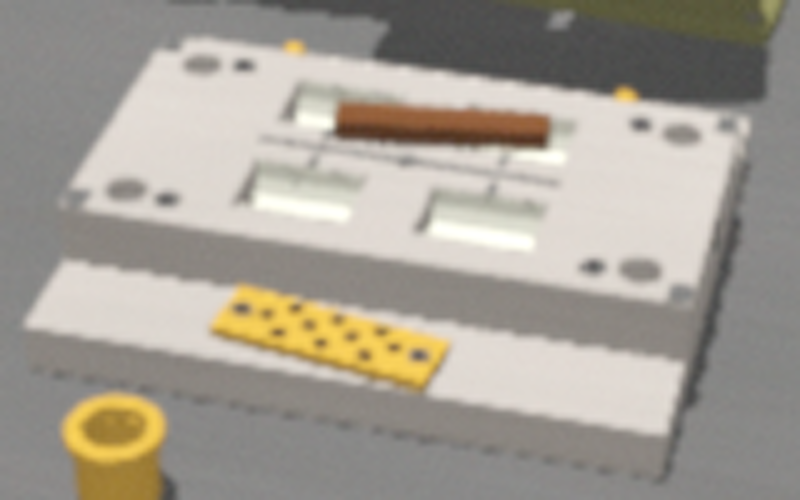

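The crops confirm it. The plate is on the ledge (crop 1 corners about (213,57), (386,70), (382,124), (208,110)), its left end is off the block, and the scene crop agrees. Next I fit the poses of the mould and plate.

```bash
cat >> h.py <<'E'
from scipy.optimize import least_squares
def W(pose,P):
    c,s=np.cos(pose[2]),np.sin(pose[2]);P=np.array(P,float)
    return np.c_[pose[0]+c*P[:,0]-s*P[:,1],pose[1]+s*P[:,0]+c*P[:,1],P[:,2]]
def platerect(p,roi):
    x0,y0,x1,y1=roi;c=p['color'][y0:y1,x0:x1]
    c=cv2.resize(c,None,fx=4,fy=4,interpolation=cv2.INTER_CUBIC)
    h=cv2.cvtColor(c,cv2.COLOR_RGB2HSV);m=((h[...,0]>14)&(h[...,0]<35)&(h[...,1]>110)&(h[...,2]>90)).astype(np.uint8)
    m=cv2.morphologyEx(m,cv2.MORPH_CLOSE,np.ones((25,25)))
    cs=max(cv2.findContours(m,0,2)[0],key=cv2.contourArea)
    q=cv2.minAreaRect(cs)
    return cv2.boxPoints(q)/4+[x0-.375,y0-.375]
E
python3 - <<'E'
from h import *
a=viewer.capture('top');b=viewer.capture('scene')
M3=[[.15,.17,.03],[.15,-.17,.03],[-.15,.17,.03],[-.15,-.17,.03]]
A=np.array([[31,72],[526,37],[60,516],[563,478]])/4+[225,180]
S3=[[.15,-.17,.03],[.15,.17,.03],[.09,-.17,.066],[.09,.17,.066]]
S=np.array([[24,327],[662,436],[62,203],[690,305]])/5+[205,155]
for ww,wb in((1,0),(0,1),(1,.5)):
    f=lambda v:np.r_[ww*(proj(a,W(v,M3))-A).ravel(),wb*(proj(b,W(v,S3))-S).ravel()]
    r=least_squares(f,[.4,-.04,.05],x_scale=[.1,.1,.1]);print(r.x.round(4),np.abs(r.fun).max().round(2))
m=r.x
q=platerect(a,(265,185,335,225))
P=np.array([ray(a,u,.038) for u in q]);print(q.round(1),P.round(4))
P3=[[.019,.06,.038],[-.019,.06,.038],[.019,-.06,.038],[-.019,-.06,.038]]
Sp=np.array([[212,325],[240,285],[425,390],[450,342]])/5+[205,155]
Ap=np.array([[213,57],[208,112],[386,70],[382,124]])/4+[225,180]
c=np.cos(m[2]);s=np.sin(m[2])
for ww,wb in((1,0),(0,1)):
    f=lambda v:np.r_[ww*(proj(a,W(v,P3))-Ap).ravel(),wb*(proj(b,W(v,np.array(P3)[[2,3,0,1]]))-Sp).ravel()]
    r=least_squares(f,[.51,-.04,.0],x_scale=[.1,.1,.1]);d=r.x[:2]-m[:2]
    print('plate',r.x.round(4),np.abs(r.fun).max().round(2),'in mould',np.round([c*d[0]+s*d[1],-s*d[0]+c*d[1],r.x[2]-m[2]],4))
print(sensors.read_state())
E
```

```text
[ 0.3928 -0.0422  0.0674] 0.34
[ 0.398  -0.0395  0.0639] 0.76
[ 0.3933 -0.0419  0.0676] 0.91
[[276.5 207.3]
 [277.7 193.3]
 [320.7 197.2]
 [319.4 211.2]] [[ 0.505   0.0181  0.038 ]
 [ 0.5432  0.0144  0.038 ]
 [ 0.5319 -0.1027  0.038 ]
 [ 0.4938 -0.0988  0.038 ]]
plate [ 0.5173 -0.0443 -0.0783] 0.37 in mould [ 0.1235 -0.0108 -0.1459]
plate [ 0.5246 -0.0407 -0.0875] 0.75 in mould [ 0.1311 -0.0077 -0.1551]
{'time_s': 0.65, 'q': array([-1.41749651e+00,  3.06736952e-01,  1.50637151e+00,  5.86589781e-06,
        1.32840112e+00, -7.35113330e-02]), 'joint_velocities': array([ 1.73888694e-03,  1.62521801e-05,  7.29885754e-04, -1.93005548e-04,
       -1.02183249e-03,  1.54880108e-03]), 'effort': array([ 8.26261603e-04, -4.57239175e+01, -2.52251744e+01, -3.13688361e-04,
        9.60664765e-04, -4.68463369e-06]), 'position': array([ 0.12927584, -0.56029867,  0.23135183]), 'tool_rot': array([3.12133056e+00, 3.55499386e-01, 1.41416872e-05]), 'ft_force': array([ 0.19533521, -0.26886069, -0.46918666]), 'wrist_torque': array([-0.028981  , -0.01807916,  0.03377141]), 'grip_force': 0.0, 'width': 0.08540692198413685}
```

```bash
cat >> h.py <<'E'
M=np.array([.394,-.0415,.067])
def plan(*targets):
    s=sensors.read_state();R=cv2.Rodrigues(s['tool_rot'])[0];p=s['position']
    yaw=np.arctan2(R[1,0],R[0,0])
    for x,y,z in targets:
        d=R.T@(W(M,[[x,y,z]])[0]-p);print((x,y,z),'units',(d/.05).round(3),'turn',round(np.degrees(yaw-M[2])/8,3))
    q=W([0,0,-M[2]],[[p[0]-M[0],p[1]-M[1],p[2]]])[0]
    print('at mould',q.round(4),'F',s['ft_force'].round(1),'t',s['time_s'])
E
python3 -c "
from h import *
plan((.178,-.005,.2),(.178,-.005,.034))"
```

```text
(0.178, -0.005, 0.2) units [10.991 -8.254  0.626] turn 1.145
(0.178, -0.005, 0.034) units [10.991 -8.255  3.946] turn 1.145
at mould [-0.2989 -0.4999  0.2314] F [ 0.2 -0.3 -0.5] t 0.65
```

>>> carry_out(series=[[0.8, -0.6, 0, 0.1], [1.6, -1.2, 0, 0.2], [2.4, -1.8, 0, 0.3], [3.2, -2.4, 0, 0.45], [4.0, -3.0, 0, 0.6], [4.8, -3.6, 0, 0.7], [5.6, -4.2, 0, 0.8], [6.4, -4.8, 0, 0.9], [7.2, -5.4, 0, 1.0], [8.0, -6.0, 0, 1.14]], gripper=0, squeeze=20)

```text
time_s: 1.65
position: [0.4527, -0.1763, 0.2317]
tool_rot: [3.139, 0.105, 0.001]
ft_force: [0.3, -0.6, -0.4]
width: 0.0003
grip_force: 0.0
```

```bash
python3 -c "
from h import *
plan((.178,-.005,.2),(.178,-.005,.034))"
```

```text
(0.178, -0.005, 0.2) units [ 2.569 -2.669  0.634] turn 0.0
(0.178, -0.005, 0.034) units [ 2.567 -2.671  3.954] turn 0.0
at mould [ 0.0495 -0.1384  0.2317] F [ 0.3 -0.6 -0.4] t 1.65
```

>>> carry_out(series=[[0.65, -0.67, 0, 0], [1.3, -1.35, 0, 0], [1.95, -2.0, 0, 0], [2.57, -2.67, 0.2, 0], [2.57, -2.67, 1.0, 0], [2.57, -2.67, 1.8, 0], [2.57, -2.67, 2.6, 0], [2.57, -2.67, 3.3, 0], [2.57, -2.67, 3.8, 0], [2.57, -2.67, 3.95, 0]])

```text
time_s: 2.65
position: [0.5686, -0.0358, 0.0309]
tool_rot: [-3.139, -0.106, 0.009]
ft_force: [-0.7, -0.0, -0.2]
width: -0.0
grip_force: 0.0
```

```bash
python3 -c "
from h import *
plan((.15,-.005,.034),(.138,-.005,.034))
a=viewer.capture('wrist');b=viewer.capture('scene');im=np.hstack([a['color'],b['color']])
cv2.imwrite('pics/m1.png',cv2.resize(b['color'][140:290,190:390,::-1],(800,600),interpolation=cv2.INTER_CUBIC))
"
```

```text
(0.15, -0.005, 0.034) units [-0.491 -0.021 -0.059] turn 0.005
(0.138, -0.005, 0.034) units [-0.731 -0.021 -0.057] turn 0.005
at mould [ 0.1746 -0.006   0.0309] F [-0.7 -0.  -0.2] t 2.65
```

View pics/m1.png

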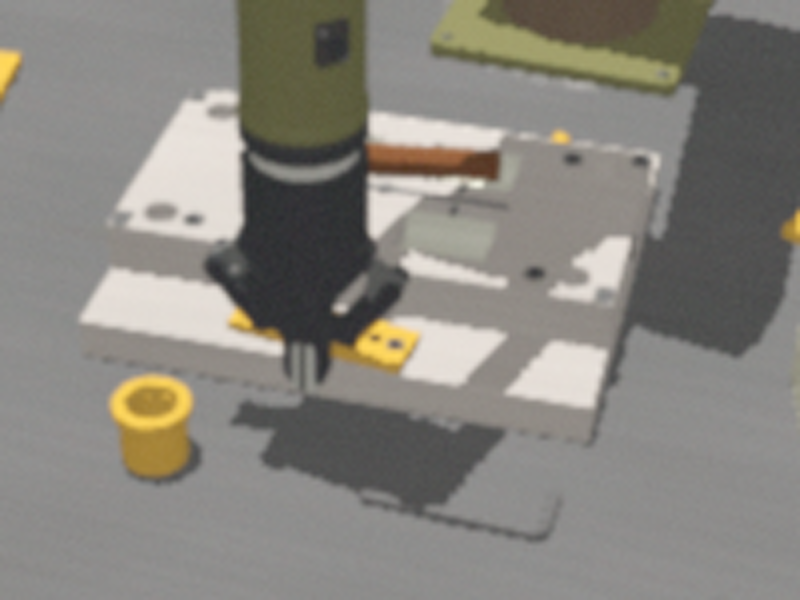

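The fingertip is just outside the ledge at about (303,390) in this crop, beside the plate and clear of the bush. I'll let it settle, raise it slightly and check z.

>>> carry_out(series=[[0, 0, -0.02, 0], [0, 0, -0.02, 0], [0, 0, -0.02, 0]])

```text
time_s: 3.05
position: [0.572, -0.0363, 0.0365]
tool_rot: [3.139, 0.106, 0.005]
ft_force: [0.7, -0.2, 0.1]
width: -0.0
grip_force: 0.0
```

```bash
python3 -c "
from h import *
plan((.15,-.005,.034),(.138,-.005,.034))"
```

```text
(0.15, -0.005, 0.034) units [-0.559 -0.036  0.047] turn 0.004
(0.138, -0.005, 0.034) units [-0.799 -0.036  0.047] turn 0.004
at mould [ 0.178  -0.0068  0.0365] F [ 0.7 -0.2  0.1] t 3.05
```

>>> carry_out(series=[[-0.05, -0.03, 0.02, 0], [-0.1, -0.03, 0.04, 0], [-0.15, -0.03, 0.05, 0], [-0.2, -0.03, 0.05, 0], [-0.25, -0.03, 0.05, 0], [-0.3, -0.03, 0.05, 0], [-0.35, -0.03, 0.05, 0], [-0.4, -0.03, 0.05, 0], [-0.45, -0.03, 0.05, 0], [-0.5, -0.03, 0.05, 0]])

```text
time_s: 4.05
position: [0.5461, -0.0364, 0.0324]
tool_rot: [3.14, 0.106, 0.002]
ft_force: [-0.2, -0.0, -0.5]
width: 0.0001
grip_force: 0.5
```

```bash
python3 -c "
from h import *
plan((.138,-.005,.034))"
```

```text
(0.138, -0.005, 0.034) units [-0.282 -0.002 -0.032] turn 0.004
at mould [ 0.1521 -0.0051  0.0324] F [-0.2 -0.  -0.5] t 4.05
```

>>> carry_out(series=[[-0.03, 0, -0.02, 0], [-0.06, 0, -0.02, 0], [-0.09, 0, -0.02, 0], [-0.12, 0, -0.02, 0], [-0.15, 0, -0.02, 0], [-0.18, 0, -0.02, 0], [-0.2, 0, -0.02, 0]])

```text
time_s: 4.75
position: [0.5358, -0.037, 0.0334]
tool_rot: [-3.14, -0.106, -0.001]
ft_force: [1.2, 0.3, -0.1]
width: -0.0
grip_force: 0.7
```

>>> carry_out(series=[[-0.02, 0, 0, 0], [-0.04, 0, 0, 0], [-0.06, 0, 0, 0], [-0.06, 0, 0, 0]])

```text
time_s: 5.15
position: [0.5329, -0.0372, 0.0334]
tool_rot: [-3.14, -0.106, -0.001]
ft_force: [1.6, 0.8, 0.1]
width: 0.0
grip_force: 0.9
```

```bash
python3 -c "
from h import *
plan((.138,-.005,.034))
a=viewer.capture('scene');save(a,'s2');a=viewer.capture('top');save(a,'t2')
cv2.imwrite('pics/m2.png',np.hstack([cv2.resize(cv2.imread('pics/s2.png')[185:265,200:300],(400,320),interpolation=cv2.INTER_CUBIC),cv2.resize(cv2.imread('pics/t2.png')[180:260,240:340],(400,320),interpolation=cv2.INTER_CUBIC)]))"
```

```text
(0.138, -0.005, 0.034) units [-0.018  0.    -0.012] turn 0.004
at mould [ 0.1389 -0.005   0.0334] F [1.6 0.8 0.1] t 5.15
```

View pics/m2.png

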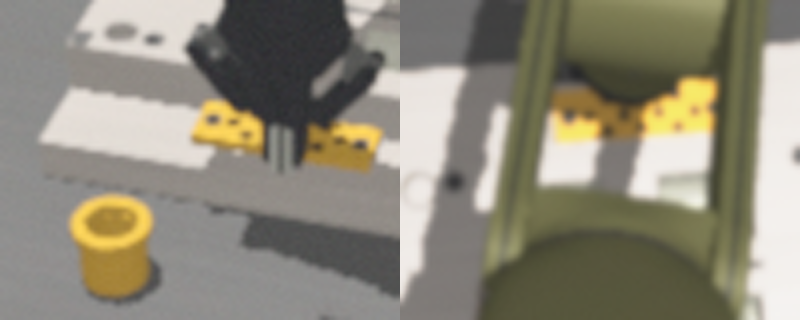

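The plate has turned nearly parallel (left half, about (285,135)) and is sliding at about 1.6 N. I'll keep pressing until the force rises.

>>> carry_out(series=[[-0.02, 0, 0, 0], [-0.04, 0, 0, 0], [-0.06, 0, 0, 0], [-0.06, 0, 0, 0]])

```text
time_s: 5.65
position: [0.5328, -0.0373, 0.0339]
tool_rot: [3.14, 0.105, 0.009]
ft_force: [7.3, 2.4, -1.6]
width: -0.0001
grip_force: 3.3
```

>>> carry_out(series=[[-0.02, 0, 0, 0], [-0.04, 0, 0, 0], [-0.06, 0, 0, 0], [-0.06, 0, 0, 0]])

```text
time_s: 6.05
position: [0.5327, -0.0374, 0.0347]
tool_rot: [3.14, 0.105, 0.018]
ft_force: [9.8, 3.9, -0.5]
width: -0.0001
grip_force: 5.1
```

It stopped at mould x = 0.139, which is the flush position, with the force rising to 10 N. Next I go round to the +y end.

>>> carry_out(series=[[0.3, 0, -0.01, 0], [0.6, 0, -0.01, 0], [0.75, -0.2, -0.01, 0], [0.75, -0.6, -0.01, 0], [0.75, -1.0, -0.01, 0], [0.75, -1.4, -0.01, 0], [0.75, -1.75, -0.01, 0], [0.75, -2.0, -0.01, 0], [0.75, -2.0, -0.01, 0], [0.75, -2.0, -0.01, 0]])

```text
time_s: 7.05
position: [0.5569, 0.0647, 0.0337]
tool_rot: [3.139, 0.108, -0.001]
ft_force: [-0.3, -0.4, -0.2]
width: -0.0005
grip_force: 0.0
```

```bash
python3 - <<'E'
from h import *
plan((.111,.09,.034),(.111,.065,.034))
a=viewer.capture('scene');save(a,'s3')
cv2.imwrite('pics/m3.png',cv2.resize(a['color'][170:270,200:350,::-1],(750,500),interpolation=cv2.INTER_CUBIC))
E
```

```text
(0.111, 0.09, 0.034) units [-1.173  0.1   -0.006] turn 0.012
(0.111, 0.065, 0.034) units [-1.173  0.6   -0.005] turn 0.012
at mould [0.1696 0.0951 0.0337] F [-0.3 -0.4 -0.2] t 7.05
```

View pics/m3.png

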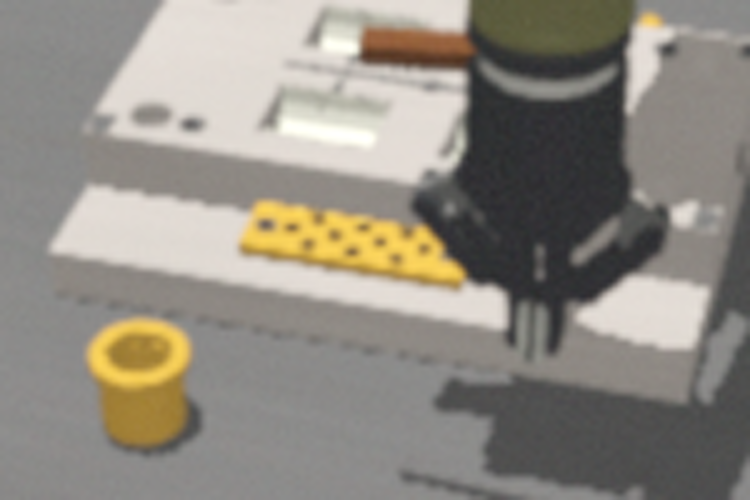

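The plate lies flush against the block (left corner about (243,250), right about (463,285)) and the finger is past its right end in the picture. I move in behind that end, then push along -y.

>>> carry_out(series=[[-0.2, 0.0, 0, 0], [-0.45, 0.05, 0, 0], [-0.7, 0.1, 0, 0], [-0.95, 0.1, 0, 0], [-1.1, 0.1, 0, 0], [-1.15, 0.15, 0, 0], [-1.15, 0.2, 0, 0], [-1.15, 0.25, 0, 0]])

```text
time_s: 7.9
position: [0.5018, 0.0481, 0.034]
tool_rot: [3.14, 0.106, 0.002]
ft_force: [0.6, -0.2, -0.5]
width: -0.0003
grip_force: 0.0
```

>>> carry_out(series=[[0, 0.05, 0, 0], [0, 0.1, 0, 0], [0, 0.15, 0, 0], [0, 0.2, 0, 0], [0, 0.25, 0, 0], [0, 0.3, 0, 0], [0, 0.35, 0, 0], [0, 0.4, 0, 0], [0, 0.4, 0, 0]])

```text
time_s: 8.8
position: [0.5023, 0.0281, 0.0338]
tool_rot: [3.14, 0.106, -0.0]
ft_force: [-0.4, -0.4, 0.1]
width: -0.0004
grip_force: 0.0
```

```bash
python3 - <<'E'
from h import *
plan((.112,-.08,.034))
E
```

```text
(0.112, -0.08, 0.034) units [-0.014  2.843 -0.004] turn 0.002
at mould [0.1127 0.0622 0.0338] F [-0.4 -0.4  0.1] t 8.8
```

>>> carry_out(series=[[0, 0.08, 0, 0], [0, 0.18, 0, 0], [0, 0.28, 0, 0], [0, 0.38, 0, 0], [0, 0.48, 0, 0], [0, 0.58, 0, 0], [0, 0.68, 0, 0], [0, 0.78, 0, 0], [0, 0.88, 0, 0], [0, 1.0, 0, 0]])

```text
time_s: 9.8
position: [0.5056, -0.0219, 0.0338]
tool_rot: [-3.14, -0.106, 0.0]
ft_force: [0.6, 2.0, 0.5]
width: -0.0002
grip_force: 0.7
```

>>> carry_out(series=[[0, 0.1, 0, 0], [0, 0.2, 0, 0], [0, 0.3, 0, 0], [0, 0.4, 0, 0], [0, 0.5, 0, 0], [0, 0.6, 0, 0], [0, 0.7, 0, 0], [0, 0.8, 0, 0], [0, 0.9, 0, 0], [0, 1.0, 0, 0]])

```text
time_s: 10.8
position: [0.5091, -0.0718, 0.0338]
tool_rot: [-3.14, -0.106, -0.0]
ft_force: [0.7, 2.2, -0.0]
width: 0.0004
grip_force: 0.7
```

```bash
python3 - <<'E'
from h import *
plan((.112,-.077,.034))
a=viewer.capture('scene');save(a,'s4')
cv2.imwrite('pics/m4.png',cv2.resize(a['color'][170:270,190:340,::-1],(750,500),interpolation=cv2.INTER_CUBIC))
E
```

```text
(0.112, -0.077, 0.034) units [-0.016  0.781 -0.004] turn 0.005
at mould [ 0.1128 -0.0379  0.0338] F [ 0.7  2.2 -0. ] t 10.8
```

View pics/m4.png

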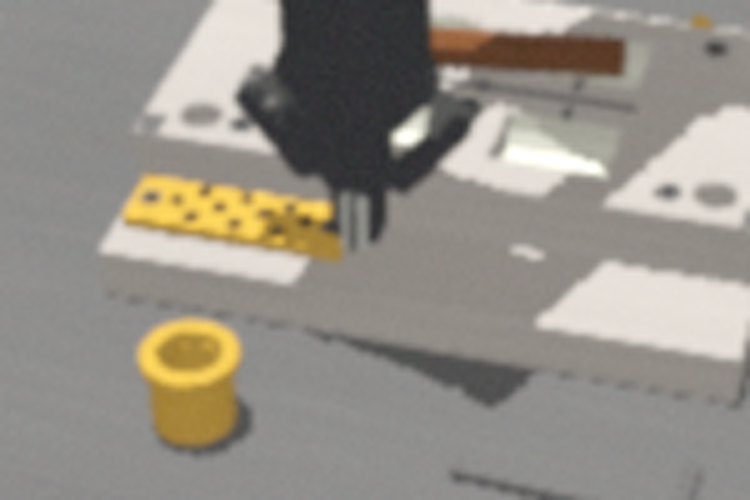

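The plate is still flush and its left end (about (123,222)) has reached the ledge end. I'll push on, stopping short to measure.

>>> carry_out(series=[[0, 0.1, 0, 0], [0, 0.2, 0, 0], [0, 0.3, 0, 0], [0, 0.4, 0, 0], [0, 0.5, 0, 0], [0, 0.58, 0, 0], [0, 0.64, 0, 0], [0, 0.66, 0, 0]])

```text
time_s: 11.65
position: [0.5114, -0.1047, 0.0338]
tool_rot: [3.14, 0.106, 0.001]
ft_force: [1.2, 2.9, 0.0]
width: 0.0002
grip_force: 1.0
```

```bash
python3 - <<'E'
from h import *
plan((.112,-.077,.034))
a=viewer.capture('scene');t=viewer.capture('top');save(t,'t5')
A=a['color'][170:250,190:290,::-1];B=t['color'][175:225,290:390,::-1]
cv2.imwrite('pics/m5.png',np.hstack([cv2.resize(A,(400,320),interpolation=cv2.INTER_CUBIC),cv2.resize(t['color'][170:250,290:390,::-1],(400,320),interpolation=cv2.INTER_CUBIC)]))
E
```

```text
(0.112, -0.077, 0.034) units [-0.019  0.122 -0.003] turn 0.002
at mould [ 0.1129 -0.0709  0.0338] F [1.2 2.9 0. ] t 11.65
```

View pics/m5.png

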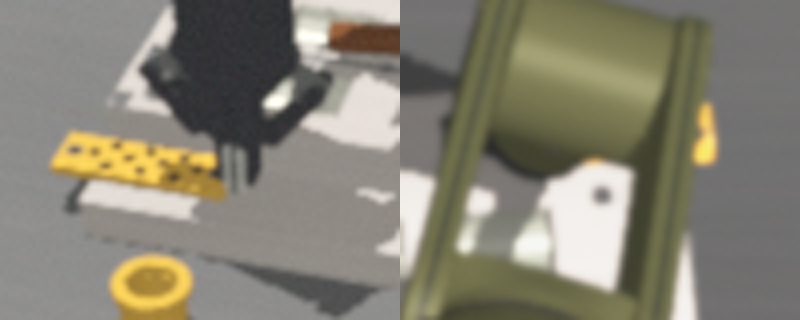

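The plate overhangs squarely. Its free end is at about (52,170)–(72,133) on the left (scene) and at column 716, rows 102–164 on the right (top). I compute the overhang.

```bash
python3 - <<'E'
from h import *
t=viewer.capture('top');a=viewer.capture('scene')
def mo(p,uv,m):
    r=ray(p,uv,.038);return W([0,0,-m[2]],[[r[0]-m[0],r[1]-m[1],0]])[0][:2].round(4)
print([mo(t,np.array(u)/4+[190,170],[.3928,-.0422,.0674]) for u in((713,102),(717,164))])
print([mo(a,np.array(u)/4+[190,170],[.398,-.0395,.0639]) for u in((52,170),(72,133),(225,200))])
E
```

```text
[array([ 0.1301, -0.1997]), array([ 0.0876, -0.1988])]
[array([ 0.1353, -0.1932]), array([ 0.0928, -0.196 ]), array([ 0.1355, -0.0734])]
```

>>> carry_out(series=[[0, 0.04, 0, 0], [0, 0.08, 0, 0], [0, 0.12, 0, 0], [0, 0.16, 0, 0], [0, 0.19, 0, 0], [0, 0.2, 0, 0], [0, 0.2, 0, 0]])

```text
time_s: 12.55
position: [0.5119, -0.1145, 0.0338]
tool_rot: [3.14, 0.106, -0.0]
ft_force: [0.3, -0.1, -0.5]
width: -0.0
grip_force: 0.1
```

>>> carry_out(series=[[0, -0.1, 0, 0], [0, -0.4, 0, 0], [0, -0.6, 0, 0], [0.3, -0.6, 0, 0], [0.7, -0.6, 0, 0], [1.1, -0.6, 0, 0], [1.1, -0.3, 0, 0], [1.1, 0.1, 0, 0], [1.1, 0.5, 0, 0], [1.1, 0.8, 0, 0]])

```text
time_s: 13.55
position: [0.5688, -0.1511, 0.0337]
tool_rot: [3.14, 0.107, -0.001]
ft_force: [0.7, -0.6, 0.7]
width: -0.0003
grip_force: 0.0
```

```bash
python3 - <<'E'
from h import *
plan((.142,-.140,.034),(.165,-.14,.034))
a=viewer.capture('scene');t=viewer.capture('top');save(t,'t6');save(a,'s6')
cv2.imwrite('pics/m6.png',np.hstack([cv2.resize(a['color'][170:250,190:290,::-1],(400,320),interpolation=cv2.INTER_CUBIC),cv2.resize(t['color'][170:250,290:390,::-1],(400,320),interpolation=cv2.INTER_CUBIC)]))
E
```

```text
(0.142, -0.14, 0.034) units [-0.501  0.378 -0.006] turn 0.007
(0.165, -0.14, 0.034) units [-0.041  0.379 -0.006] turn 0.007
at mould [ 0.167  -0.121   0.0337] F [ 0.7 -0.6  0.7] t 13.55
```

>>> carry_out(series=[[0, 0.2, 0, 0], [0, 0.4, 0, 0], [-0.1, 0.4, 0, 0], [-0.2, 0.4, 0, 0], [-0.3, 0.4, 0, 0], [-0.4, 0.4, 0, 0], [-0.46, 0.4, 0, 0], [-0.52, 0.4, 0, 0], [-0.56, 0.4, 0, 0], [-0.58, 0.4, 0, 0]])

```text
time_s: 14.65
position: [0.5424, -0.1723, 0.0339]
tool_rot: [-3.14, -0.106, -0.002]
ft_force: [2.9, 2.5, -0.5]
width: 0.0
grip_force: 1.1
```

>>> carry_out(series=[[-0.02, 0, 0, 0], [-0.04, 0, 0, 0], [-0.06, 0, 0, 0], [-0.06, 0, 0, 0]])

```text
time_s: 15.05
position: [0.5422, -0.1725, 0.0345]
tool_rot: [3.139, 0.105, 0.009]
ft_force: [6.5, 4.3, -0.6]
width: -0.0
grip_force: 3.3
```

Flush again at x = 0.139. Now I back off, lift and clear the view for a check.

>>> carry_out(series=[[0.2, 0, 0, 0], [0.5, 0, 0, 0], [0.7, 0, 0, 0], [0.7, 0, -0.5, 0], [0.7, 0, -1.3, 0], [0.7, 0, -2.2, 0], [0.7, 0, -3.1, 0], [0.6, -0.6, -3.8, 0], [0.2, -1.4, -4, 0], [-0.3, -2.2, -4, 0]])

```text
time_s: 16.05
position: [0.5183, -0.0637, 0.2365]
tool_rot: [3.138, 0.104, 0.009]
ft_force: [0.3, 0.4, -0.2]
width: 0.0003
grip_force: 0.0
```

>>> carry_out(series=[[0, -0.8, 0, 0], [-0.2, -1.6, 0, 0], [-0.4, -2.5, 0, 0], [-0.7, -3.4, 0, 0], [-1, -4.3, 0, 0], [-1.4, -5.2, 0, 0], [-1.8, -6, 0, 0], [-2, -6.2, 0, 0], [-2, -6.2, 0, 0]])

```text
time_s: 16.95
position: [0.3941, 0.2395, 0.2337]
tool_rot: [3.139, 0.112, -0.002]
ft_force: [0.2, -0.8, -0.4]
width: -0.0002
grip_force: 0.0
```

```bash
python3 - <<'E'
from h import *
a=viewer.capture('scene');t=viewer.capture('top')
cv2.imwrite('pics/m7.png',np.hstack([cv2.resize(a['color'][165:265,190:290,::-1],(400,400),interpolation=cv2.INTER_CUBIC),cv2.resize(t['color'][165:265,290:390,::-1],(400,400),interpolation=cv2.INTER_CUBIC)]))
q=platerect(t,(310,180,395,225));m=[.3928,-.0422,.0674]
P=np.array([ray(t,u,.038) for u in q]);print(q.round(1));print(W([0,0,-m[2]],np.c_[P[:,:2]-m[:2],P[:,2]]).round(4))
print(sensors.read_state()['time_s'],sensors.read_state()['position'])
E
```

```text
[[327.  198.1]
 [371.2 194.7]
 [372.4 210. ]
 [328.1 213.4]]
[[ 0.1311 -0.0867  0.038 ]
 [ 0.1316 -0.208   0.038 ]
 [ 0.0896 -0.2076  0.038 ]
 [ 0.089  -0.0865  0.038 ]]
17.05 [0.3960903  0.23802674 0.23379877]
```

View pics/m7.png

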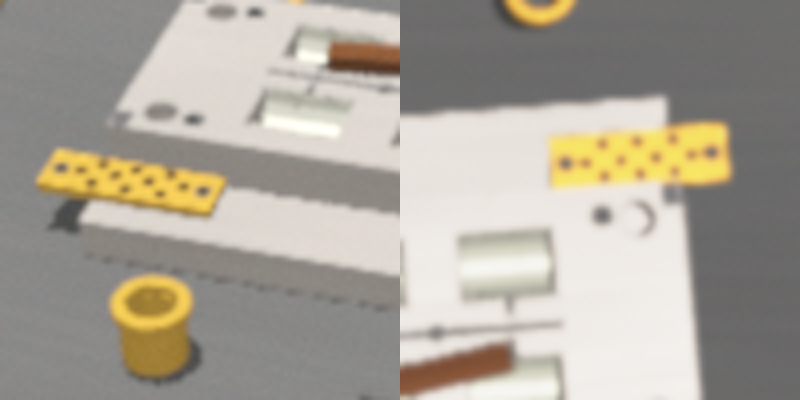

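The plate lies flat and square against the block. In the right half its free end is at column 731 and the ledge end at about 670, of a total 181 px, so about a third overhangs. The stone and bush haven't moved, so I hand in.

```bash
python3 -c "
from rig import ticket
print(ticket.job_done())"
```

```text
the job is handed in; nothing more can be done
None
```

The job is handed in: the wear plate lies flat and square against the block with about a third of its length (37–40 mm by the cameras) overhanging the ledge end at the micrometer, and the hand is clear.

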